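# Close the sticking guard of the label drive and reset it

### The arm

A 7-joint arm with a two-finger parallel gripper is mounted at the origin on the work surface. World frame = base frame: x ahead of the robot, y to its left, z up, the work surface at z = 0. Lengths are in m, angles in rad, forces in N, time in s.
With the tool pointing down it reaches from about 0.425 to 0.825 m from the base axis. Payload 3.6 kg.
Tool frame: the origin (TCP) lies midway between the tips of the shut fingers; the grasp point (between the pads) lies behind it (robot.hold_point_z is the z of the grasp point in the tool frame, in m); z points along the fingers, y is the direction in which the jaws open and shut (so a half turn about z gives the same grasp; the last joint's range is limited). The gripper opens to 85 mm and grips with 20 to 120 N. Pads are 22 mm wide; open, the fingers measure 114 mm over their backs; the gripper's body (76 mm by 85 mm) begins 54 mm behind the grasp point. The pads swing forward as they close: fully open they stand 13 mm farther back than shut.
Start: joints at [-0.026, 0.615, -0.013, 1.423, 0.008, 1.103, -0.04], TCP at [0.65, 0, 0.231] pointing down, gripper open.
Joint ranges: [-3.12, 3.12], [-0.3, 2.06], [-1.34, 1.32], [0.26, 2.42], [-1.36, 4.5], [0.01, 1.98], [-2.84, 2.84]. Speed limits (rad/s): [2.79, 2.79, 3.14, 3.14, 3.14, 3.14, 3.14].

### API

Orientations are given as a rotation vector (axis times angle).
In Python, from station import monitor, optics, order, robot gives the robot as it stands.
- The arm moves only by the tool drive_tool, never from a script. Its arguments are lists of equal length, an entry for each row: "delta_pos": the shift along the world's x, y, z in m, a list of three; "rot": the turn, a rotation vector about the world's x, y, z in degrees, a list of three. In form: {"delta_pos": [[tx, ty, tz], ...], "rot": [[ax, ay, az], ...]}. A call has 1 to 5 rows; each row is the pose to reach, as a shift and turn from the pose commanded when the call began; what a row does not reach only later rows make up. A row lasts 1/12 s, in which the tool goes at most 41.7 mm and 7.16 degrees, less where a joint would pass 70% of its speed; a pose out of reach is approached as far as the arm can. A call with a gripper value outside its range is refused whole. "claw" is the finger opening in m, from 0 to 0.0854, set as the call begins (left out, the last holds). The fingers move at their own pace and stop on an object; "newtons" is the grip in N (left out, the last holds). Time passes only in rows, so rows that repeat a pose let the fingers close. It gives the time, the measured TCP pose, the force and the opening at its end, in the units of the state.
- monitor.state(): the state, without advancing time (a new reading comes with each control period).
- optics.camera(name): name is "scene" or "side" or "wrist"; returns a dict with "frame" (480x640x3 uint8, red, green, blue), "range_z" (480x640 float32, m along the optical axis (not along the pixel's ray), 0 where there is no reading), "mtx" (3x3 intrinsics, pixels), "D" ([k1, k2, p1, p2, k3] as OpenCV has them; the pictures are not rectified), "R" (3x3) and "t" (3): a world point X has camera coordinates R X + t. Camera axes: x right, y down, z forward; pixel columns grow to the right and rows downward; lengths in m; the calibration is good to about 2 mm. A picture is of the moment at which its call begins.
- order.finish_job(): hands the job in, once; it reports no verdict.
The state is a dict: "time_s": time; "q": joint angles; "qd": joint speeds; "joint_efforts": joint torques, N m; "eef_pos": TCP position; "ee_rot": TCP orientation; "ft_force": force on the tool from outside, world axes, zero at the start; "moment": the same for the moment, N m; "gripper_width": opening from 0.0 (shut) to 1.0 (fully open).
Only numpy, scipy, OpenCV 4.12 (cv2) and the standard library are available. Lean on these libraries where they do the work, as an engineer would, in place of code of your own. Each camera call takes 0.05 s, during which the arm holds its last target.

### The job

Push the label drive's sliding guard shut at its two knobs, easing the left and right ends along in turn so that it does not wedge in its sticky track, until both ends are fully home on their buffers and both interlock switches are pressed; never force it or pinch the knobs hard. Then press the blue reset button fully down, let it come back up, and leave the other things where they are.

Things in the scene. Friction and masses are not known exactly. Their poses are not given: they have to be found in the camera images.
- housing: Stainless housing of the label drive, fixed, 360 (x) by 440 (y) by 142 mm high. Origin: centre of its underside, on the table; x points to its back and is the guard's closing direction, y to the left, z up. A fixed cover (top at z 142 mm) roofs its front from x -180 to -65 mm; behind that the bay is open on top. Keeper strips along both sides (top at z 141 mm) stop the guard lifting.
- slot_middle (a point): In the guide slot that runs along x down the middle of the bay, between two brass strips (z 104 to 119 mm), level with the housing's origin in x. A block under the guard (80 long, 40 mm wide) runs in it with 1.5 to 2.7 mm play a side, set by hand, unmeasured. So, once one knob is 12 to 24 mm ahead of the other, the block wedges: pushing that end on only jams it; pushing the other end frees it.
- stop_middle (a point): Middle of the housing's back at x 120, z 128 mm of its frame: where the faces of the two rubber buffers lie on average. They sit on a stop bar across the back (z 120 to 136 mm; red switch boxes on it reach z 152 mm) that a fitter sets by hand: the faces really lie anywhere from 8 mm before to 8 mm beyond this point, unmeasured. Feel for them.
- guard: Sliding guard: window in an aluminium frame, 200 (x) by 400 (y) by 16 mm, about 0.85 kg, its ends resting on ledges (the left one tackier). Origin: centre of its underside (z 120 mm); axes as the housing's when square. It starts 55 to 100 mm short of closed, up to 0.015 rad askew; closed, its back edge (100 mm from its origin) rests on both buffers. It runs at 2 to 8 N at a knob; over 25 N damages it.
- knob_left (a point): Centre of the guard's left (+y) knob: a smooth, slippery, hollow black cylinder, upright, 28 mm diameter, 42 mm tall, on top of the guard (z 136 to 178 mm); this point lies 21 mm below its top, (55, 162, 37) mm from the guard's origin. It is for pushing against; pinching it with over 12 N a finger cracks it.
- knob_right (a point): The same on the guard's right (-y) knob, (55, -162, 37) mm from the guard's origin.
- switch_left (a joint): Travel of the left interlock switch's yellow plunger on the stop bar (162 mm left of the housing's middle): 0 when free, about 0.007 m when the guard's left end is fully home on its buffer (which is rubber and gives about a millimetre under a push). Soft spring, about 1 N; the ledges' drag holds the guard against it.
- switch_right (a joint): The same for the right interlock switch, 162 mm right of the middle.
- opbox: Fixed grey operator box, 110 (x) by 90 (y) by 60 mm high, on the table to the left or right of the housing. Origin: centre of its underside. On its top stand the blue reset button (25 mm to the -x side of its middle) and a red emergency stop, 86 mm high (30 mm to the +x side).
- reset_top (a point): Centre of the top face of the blue reset button, 26 mm diameter, on the operator box; it is pressed straight down.
- reset (a joint): Travel of the reset button: 0 up, 0.006 m fully down; spring, 5 N fully down, it comes back up when let go.
- label_core: Cardboard label core, 72 mm diameter, 30 mm high, standing on the fixed front cover. Origin: centre of its underside. Bystander.
- wrench: Small wrench, 120 mm long, lying on the fixed front cover. Origin: under its middle. Bystander.
- bottle0: White bottle, 72 mm diameter, 190 mm tall, standing on the table to the left. Origin: centre of its underside. Bystander.
- bottle1: The same to the right of the housing. Bystander.
- cap0: White bottle cap, 28 mm diameter, 24 mm high, in the grey tray (120 by 90 by 40 mm) that stands on the other side of the housing from the operator box. Origin: centre of its underside. Bystander.
- cap1: Another such cap in the tray. Bystander.
There are look-alikes about, which are no part of the job. What is shaped like the opbox but green or yellow is not meant.

How it is judged:
On the way, in this order (a step that is already met when the one before it is completed fails the run):
1. the guard is fully home at both ends: both interlock switches pressed by more than 5 mm (value of joint each of switch_left, switch_right above 0.005 m), for 0.2 s.
2. then the blue reset button is pressed down by more than 4.5 mm (value of joint reset above 0.0045 m), for 0.05 s.
At the end, for the whole second after the job is handed in: Both interlock switches are pressed by more than 5 mm of their 7 mm (each end of the guard within 2 mm of its buffer), the guard is at rest, and the reset button is up again (within 1.5 mm) (all of step 1 and value of joint reset below 0.0015 m and linear speed of guard below 0.01 m/s); the robot touches nothing.
It fails at once if the guard is forced: the robot pushes or pinches it with more than 25 N in all (contact force between any of the arm, the fingers and guard above 25 N).
It fails at once if a bystander (bottle, cap, label core, wrench) is moved by more than 30 mm (distance of any of cap0, cap1, bottle0, bottle1, label_core, wrench from where it was at the start of the episode above 0.03 m).
It also fails if it takes over 72 s, if anything falls off the work surface, if the arm or the gripper's body presses on something with over 40 N, if the wrist force passes 120 N, or if a joint passes its speed limit or range.

## Working session

There is one attempt and no reset: what is moved stays moved. The work goes in short steps, Python scripts to look and compute and a tool call to move; the robot and the scene stay as the last step left them, time stands still between calls to the robot, and variables do not carry over. Pictures are saved under pics/ and viewed, and the job is handed in when it is done.

Besides the shell and the picture viewer there is one more tool, called after "Call:" in YAML: its name, and indented under it one key for each argument. drive_tool: Moves the arm, as the interface text tells. Its arguments: {"type":"object","properties":{"delta_pos":{"type":"array","items":{"type":"array","items":{"type":"number"}}},"rot":{"type":"array","items":{"type":"array","items":{"type":"number"}}},"claw":{"type":"number"},"newtons":{"type":"number"}},"required":["delta_pos","rot"]}

```bash
ls; mkdir -p pics
cat > h.py <<'E'
import numpy as np, cv2
from station import monitor, optics, order, robot
def shot(name, tag):
    c=optics.camera(name)
    cv2.imwrite(f'pics/{tag}.png', c['frame'][:,:,::-1])
    np.savez(f'{tag}.npz', **c)
    return c
def ray(c,px):
    p=cv2.undistortPoints(np.array([px],float).reshape(-1,1,2),c['mtx'],c['D']).reshape(-1,2)
    d=np.c_[p,np.ones(len(p))]
    R=c['R'];t=c['t']
    return -R.T@t, d@R
def onplane(c,px,z):
    o,d=ray(c,px)
    s=(z-o[2])/d[:,2]
    return o+d*s[:,None]
def depthpt(c,px):
    o,d=ray(c,px)
    z=np.array([c['range_z'][int(round(v)),int(round(u))] for u,v in px])
    return o+d*z[:,None]
def cloud(c):
    v,u=np.mgrid[0:480,0:640]
    P=depthpt(c,np.c_[u.ravel(),v.ravel()])
    P[c['range_z'].ravel()==0]=np.nan
    return P.reshape(480,640,3)
E
python3 - <<'E'
from h import *
print(monitor.state()); print(robot.hold_point_z, [a for a in dir(robot) if a[0]!='_'])
for n in ['scene','side','wrist']:
    c=shot(n,n+'0'); print(n,-c['R'].T@c['t'])
E
```

```text
pics
{'time_s': 0.0, 'q': array([-0.02651939,  0.61594043, -0.01258355,  1.424954  ,  0.0080951 ,
        1.10341503, -0.04039266]), 'qd': array([-0.00074828,  0.00021195,  0.00033532,  0.00165054, -0.00224287,
        0.00254391,  0.0005337 ]), 'joint_efforts': array([ 1.38264377e-04, -4.69217670e+01,  2.59523503e-01, -1.71036780e+01,
        1.00907375e-02,  9.80606623e-03,  4.10031795e-07]), 'eef_pos': array([6.49204638e-01, 4.23477901e-06, 2.30106245e-01]), 'ee_rot': array([-2.22006331, -2.22020679,  0.00302072]), 'ft_force': array([-0.03500454,  0.33083696, -0.39912778]), 'moment': array([0.0386515 , 0.0021497 , 0.01198547]), 'gripper_width': 1.000438881535865}
-0.0187 ['IKError', 'hold_point_z']
scene [0.94534132 0.53268246 1.09506334]
side [-0.34187312  0.68320373  0.84121627]
wrist [0.65108023 0.07263502 0.37220392]
```

View pics/scene0.png

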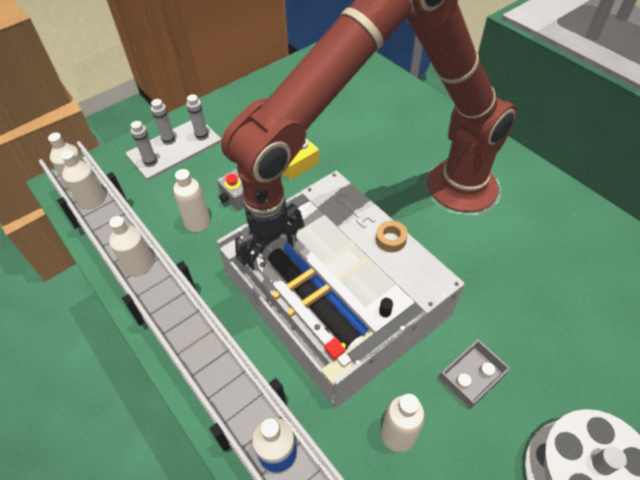

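View pics/side0.png

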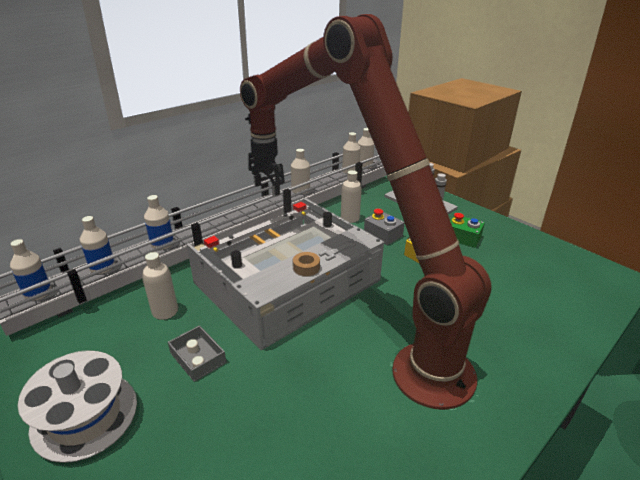

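View pics/wrist0.png

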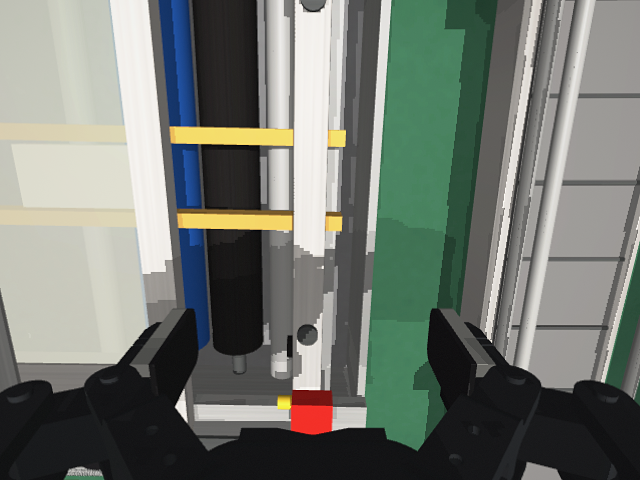

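Run:
```python
import cv2,numpy as np
s=cv2.imread('pics/side0.png'); c=cv2.imread('pics/scene0.png')
cv2.imwrite('pics/side_crop.png',cv2.resize(s[170:350,180:440],None,fx=3,fy=3,interpolation=cv2.INTER_CUBIC))
cv2.imwrite('pics/side_box.png',cv2.resize(s[190:270,350:500],None,fx=5,fy=5,interpolation=cv2.INTER_CUBIC))
cv2.imwrite('pics/scene_crop.png',cv2.resize(c[140:410,210:476],None,fx=2.2,fy=2.2,interpolation=cv2.INTER_CUBIC))
```

```text
(no output)
```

View pics/side_crop.png

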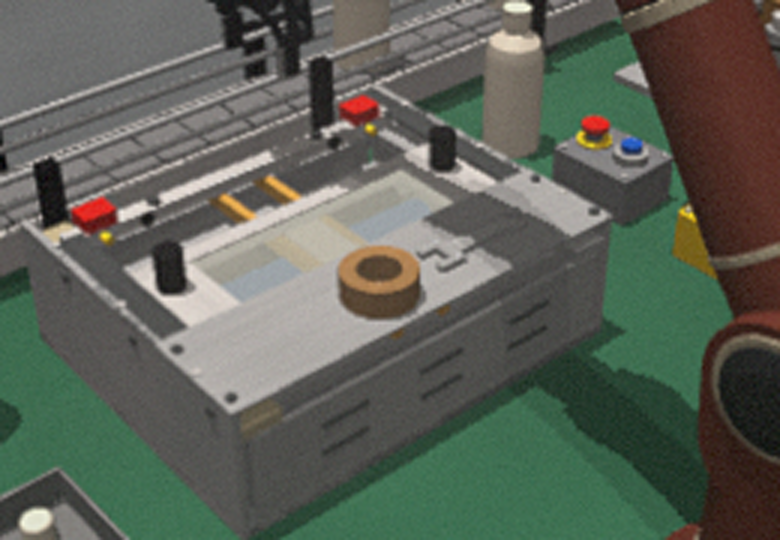

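View pics/side_box.png

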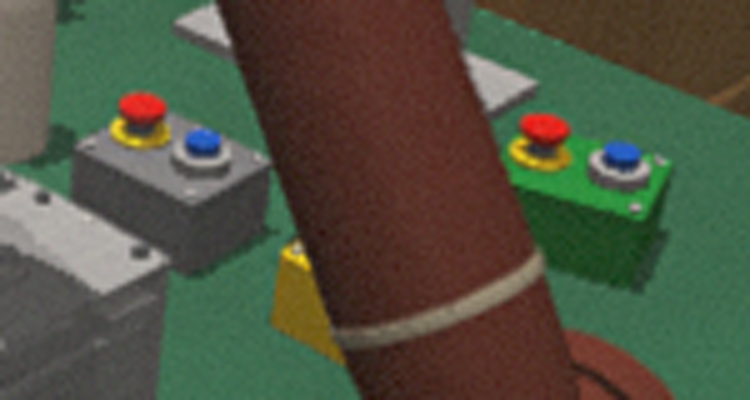

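View pics/scene_crop.png

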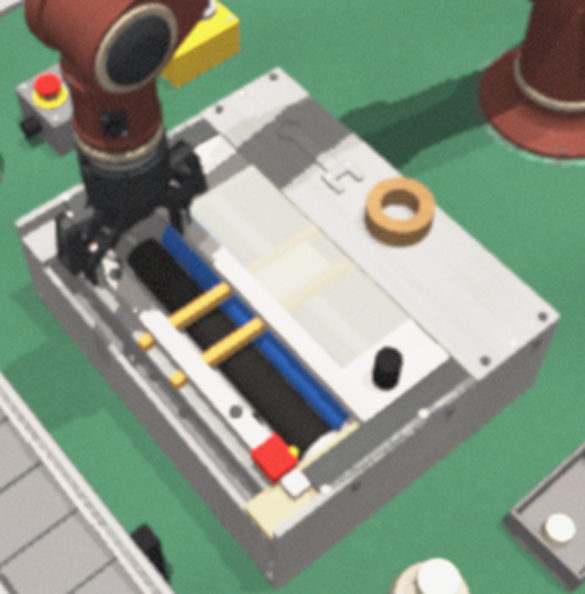

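Run:
```python
from h import *
L=lambda n:dict(np.load(n+'0.npz'))
s=L('side');c=L('scene');w=L('wrist')
def blobs(im,mask,mn=6):
    n,l,st,ce=cv2.connectedComponentsWithStats(mask.astype(np.uint8))
    return [(tuple(ce[i].round(1)),st[i].tolist()) for i in range(1,n) if st[i][4]>=mn]
for nm,k in (('side',s),('scene',c),('wrist',w)):
    h=cv2.cvtColor(k['frame'],cv2.COLOR_RGB2HSV); P=cloud(k)
    red=((h[...,0]<5)|(h[...,0]>175))&(h[...,1]>200)&(h[...,2]>140)
    blue=(h[...,0]>105)&(h[...,0]<125)&(h[...,1]>160)&(h[...,2]>100)
    blk=(h[...,2]<40)
    for t,m in(('red',red),('blue',blue),('blk',blk)):
        for ce,st in blobs(None,m,15):
            p=P[int(ce[1]),int(ce[0])]
            if 0.3<p[0]<1 and abs(p[1])<.5: print(nm,t,ce,st,p.round(3))
# feature points by hand
print('scene corners', )
for nm,k,px in (('scene',c,[(335,174),(462,284),(334,402),(220,240),(383,307)]),('side',s,[(257,306),(383,242),(191,247),(305,200)])):
    print(nm,depthpt(k,px).round(3).tolist(), onplane(k,px,.142).round(3).tolist())
```

```text
side red (np.float64(299.2), np.float64(204.7)) [294, 202, 11, 6, 37] [ 0.652 -0.124  0.152]
side red (np.float64(378.1), np.float64(210.6)) [374, 209, 9, 5, 28] [ 0.53  -0.38   0.088]
side red (np.float64(210.5), np.float64(239.7)) [204, 236, 14, 8, 59] [0.657 0.202 0.153]
side blue (np.float64(390.4), np.float64(217.7)) [388, 216, 6, 4, 18] [ 0.48  -0.387  0.078]
side blk (np.float64(337.8), np.float64(44.3)) [327, 28, 23, 31, 438] [0.31  0.053 0.702]
side blk (np.float64(247.5), np.float64(94.9)) [241, 84, 14, 22, 202] [0.641 0.05  0.54 ]
side blk (np.float64(248.8), np.float64(118.1)) [246, 114, 5, 9, 23] [0.664 0.038 0.469]
side blk (np.float64(262.8), np.float64(133.3)) [252, 131, 23, 4, 27] [0.623 0.024 0.434]
side blk (np.float64(264.9), np.float64(163.0)) [249, 139, 35, 56, 999] [0.64  0.011 0.338]
side blk (np.float64(264.8), np.float64(192.4)) [262, 190, 6, 5, 21] [ 0.916 -0.17   0.081]
side blk (np.float64(286.8), np.float64(200.0)) [284, 190, 7, 23, 114] [ 0.78  -0.169  0.101]
side blk (np.float64(174.8), np.float64(209.1)) [172, 207, 7, 5, 20] [0.921 0.186 0.136]
side b
[... 3182 characters left out ...]
89.1), np.float64(346.2)) [287, 336, 5, 21, 101] [ 0.635 -0.074  0.133]
wrist blk (np.float64(483.8), np.float64(341.2)) [477, 339, 15, 6, 58] [0.705 0.007 0.262]
wrist blk (np.float64(504.5), np.float64(473.2)) [499, 463, 10, 17, 71] [0.689 0.006 0.31 ]
scene corners
scene [[0.343, -0.167, 0.142], [0.344, 0.26, 0.138], [0.699, 0.25, 0.026], [0.683, -0.182, 0.137], [0.532, 0.205, 0.177]] [[0.343, -0.167, 0.142], [0.346, 0.262, 0.142], [0.726, 0.281, 0.142], [0.684, -0.178, 0.142], [0.516, 0.193, 0.142]]
side [[0.345, 0.259, 0.141], [0.332, -0.173, 0.141], [0.675, 0.255, 0.14], [0.682, -0.175, 0.138]] [[0.344, 0.26, 0.142], [0.331, -0.172, 0.142], [0.672, 0.256, 0.142], [0.676, -0.17, 0.142]]
```

Run:
```python
from h import *
from scipy.optimize import least_squares
L=lambda n:dict(np.load(n+'0.npz'))
K={n:cloud(L(n)) for n in('side','scene','wrist')}
sel=[]
for n in('side','scene'):
    P=K[n].reshape(-1,3); 
    m=(abs(P[:,2]-.1415)<.004)&(P[:,0]>.3)&(P[:,0]<.74)&(P[:,1]>-.23)&(P[:,1]<.31)
    q=P[m]; 
    n_,l,st,_=0,0,0,0
    r=cv2.minAreaRect(q[:,:2].astype(np.float32)); print(n,len(q),r, q.min(0),q.max(0))
    # edges: front edge min x per y bin, sides
    fr=np.array([q[(abs(q[:,1]-y)<.01)].min(0)[0] if (abs(q[:,1]-y)<.01).any() else np.nan for y in np.arange(-.15,.25,.02)])
    print('front',fr.round(3))
    for sgn,nm in((-1,'right'),(1,'left')):
        e=[ (sgn*(sgn*q[abs(q[:,0]-x)<.01][:,1]).max()) if (abs(q[:,0]-x)<.01).any() else np.nan for x in np.arange(.36,.69,.03)]
        print(nm,np.round(e,3))
    for kn,y0 in(('R',-.115),('L',.208)):
        d=P[(P[:,2]>.146)&(P[:,2]<.182)&(abs(P[:,1]-y0)<.03)&(abs(P[:,0]-.52)<.035)]
        t=d[d[:,2]>.1755]
        print(kn,len(d),'top',len(t),t.mean(0).round(4) if len(t) else None,(t.min(0)+t.max(0))/2 if len(t) else None)
        b=d[d[:,2]<.173][:,:2]
        if len(b)>8:
            f=least_squares(lambda c:np.hypot(*(b-c).T)-.014,[.52,y0],loss='soft_l1',f_scale=.002); print('  side fit',f.x.round(4),np.std(f.fun).round(4))
    # reset
    d=P[(P[:,2]>.062)&(P[:,2]<.1)&(abs(P[:,0]-.5)<.06)&(abs(P[:,1]+.385)<.06)]
    print('op',len(d), d[:,2].max() if len(d) else 0)
c=L('side');Pc=K['side']
px=[(390.4,217.7),(389,217),(392,217),(390.5,216.5)]
print(depthpt(c,px).round(4)); 
for z in(.07,.075,.08):print(z,onplane(c,px[:1],z).round(4),onplane(c,[(378.1,208.5)],.086).round(4))
# op box top
P=K['side'].reshape(-1,3);d=P[(abs(P[:,2]-.06)<.004)&(abs(P[:,0]-.5)<.1)&(abs(P[:,1]+.385)<.08)]
print('boxtop',len(d),cv2.minAreaRect(d[:,:2].astype(np.float32)))
```

```text
side 4709 ((0.5147960186004639, 0.04111330211162567), (0.4447479546070099, 0.3635028600692749), 89.07491302490234) [ 0.3302847  -0.18356667  0.13750702] [0.69888704 0.26608343 0.14549932]
front [0.33  0.332 0.331 0.332 0.332 0.333 0.334 0.333 0.335 0.334 0.335 0.335
 0.336 0.336 0.336 0.336 0.336 0.337 0.337 0.337]
right [-0.176 -0.179 -0.179 -0.176 -0.178 -0.179 -0.178 -0.181 -0.181 -0.181
 -0.184]
left [0.266 0.265 0.263 0.261 0.261 0.261 0.261 0.26  0.26  0.261 0.26 ]
R 112 top 32 [ 0.5122 -0.1192  0.1776] [ 0.51282406 -0.12060274  0.17810933]
  side fit [ 0.5148 -0.1215] 0.0022
L 137 top 44 [0.5169 0.2041 0.1776] [0.51734829 0.20369287 0.17790664]
  side fit [0.5196 0.2031] 0.0015
op 212 0.08858010951273143
scene 8479 ((0.514734148979187, 0.04025439918041229), (0.44299280643463135, 0.3615055978298187), 88.99267578125) [ 0.33089058 -0.18332492  0.13750033] [0.69920408 0.26363007 0.14548958]
front [0.331 0.331 0.333 0.332 0.332 0.334 0.333 0.333 0.336 0.334 0.367 0.36
 0.337 0.335 0.337 0.337 0.338 0.338 0.338 0.338]
right [-0.178 -0.178 -0.179 -0.178 -0.18  -0.163 -0.12  -0.015 -0.183 -0.182
 -0.182]
left [0.263 0.264 0.263 0.263 0.262 0.261 0.261 0.259 0.259 0.258 0.257]
R 20 top 10 [ 0.515  -0.1274  0.1771] [ 0.5124799  -0.12536234  0.1769576 ]
  side fit [ 0.5136 -0.1212] 0.0007
L 225 top 95 [0.5209 0.2034 0.1775] [0.51985957 0.20355333 0.17802032]
  side fit [0.5185 0.2024] 0.0015
op 182 0.09027678203066758
[[ 0.4726 -0.3799  0.082 ]
 [ 0.4819 -0.3838  0.0792]
 [ 0.4745 -0.3909  0.0797]
 [ 0.4816 -0.3916  0.0784]]
0.07 [[ 0.4854 -0.3967  0.07  ]] [[ 0.5395 -0.3912  0.086 ]]
0.075 [[ 0.4801 -0.3897  0.075 ]] [[ 0.5395 -0.3912  0.086 ]]
0.08 [[ 0.4747 -0.3827  0.08  ]] [[ 0.5395 -0.3912  0.086 ]]
boxtop 278 ((0.49889007210731506, -0.3811776340007782), (0.09521715342998505, 0.11065499484539032), 89.14241790771484)
```

Seen: the knobs are at side (236,261) and (328,220). The black posts at side (197,234) and (287,200) belong to the conveyor, at x≈0.78. Three boxes could be the operator box: grey at side (385,222), yellow at (413,248) and green at (462,232). I choose the grey one, with its blue button at side (390,218), and the close crop confirms it. The housing centre is near (0.515, 0.041), yaw about -0.0165 rad. The guard is nearly square and has about 73 mm to go.

Call:
drive_tool:
  delta_pos:
    - [-0.174,-0.121,-0.03]
    - [-0.174,-0.121,-0.03]
    - [-0.174,-0.121,-0.03]
    - [-0.174,-0.121,-0.03]
    - [-0.174,-0.121,-0.03]
  rot:
    - [0,0,0]
    - [0,0,0]
    - [0,0,0]
    - [0,0,0]
    - [0,0,0]
  claw: 0
  newtons: 20

```text
time_s: 0.57
eef_pos: [0.4786, -0.1186, 0.2017]
ee_rot: [-2.221, -2.222, 0.001]
ft_force: [0.9, -0.5, 0.7]
gripper_width: 0.299
```

Call:
drive_tool:
  delta_pos:
    - [-0.004,-0.003,0]
    - [-0.004,-0.003,-0.02]
    - [-0.004,-0.003,-0.05]
    - [-0.004,-0.003,-0.05]
    - [-0.004,-0.003,-0.05]
  rot:
    - [0,0,0]
    - [0,0,0]
    - [0,0,0]
    - [0,0,0]
    - [0,0,0]

```text
time_s: 0.98
eef_pos: [0.4757, -0.1204, 0.1513]
ee_rot: [-2.219, -2.219, 0.003]
ft_force: [0.1, -0.3, 0.2]
gripper_width: 0.0
```

Run:
```python
from h import *
print(monitor.state()['eef_pos'],monitor.state()['gripper_width'])
a=shot('side','side1')['frame'];b=shot('scene','scene1')['frame']
x=cv2.resize(a[150:290,190:400],(800,533));cv2.imwrite('pics/s1c.png',x[:,:,::-1])
x=cv2.resize(b[130:330,200:460],(780,600));cv2.imwrite('pics/c1c.png',x[:,:,::-1])
```

```text
[ 0.47565737 -0.12038064  0.15125519] 0.00028253828733582374
```

View pics/s1c.png

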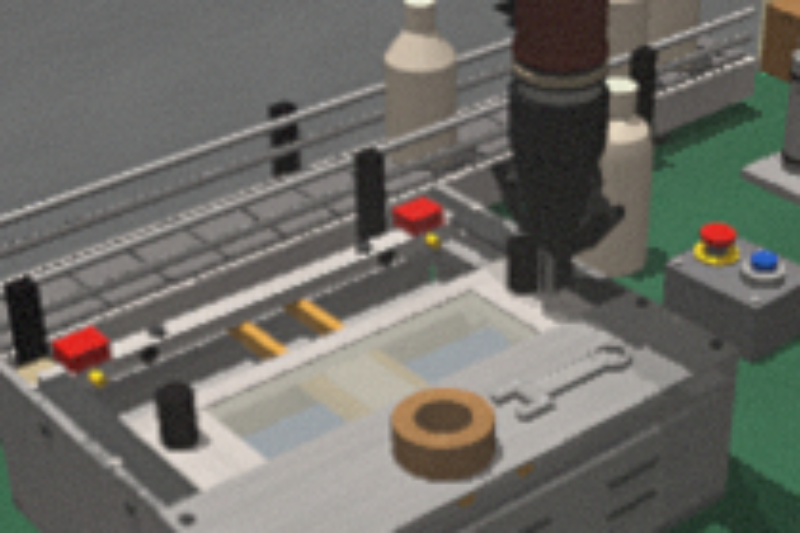

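View pics/c1c.png

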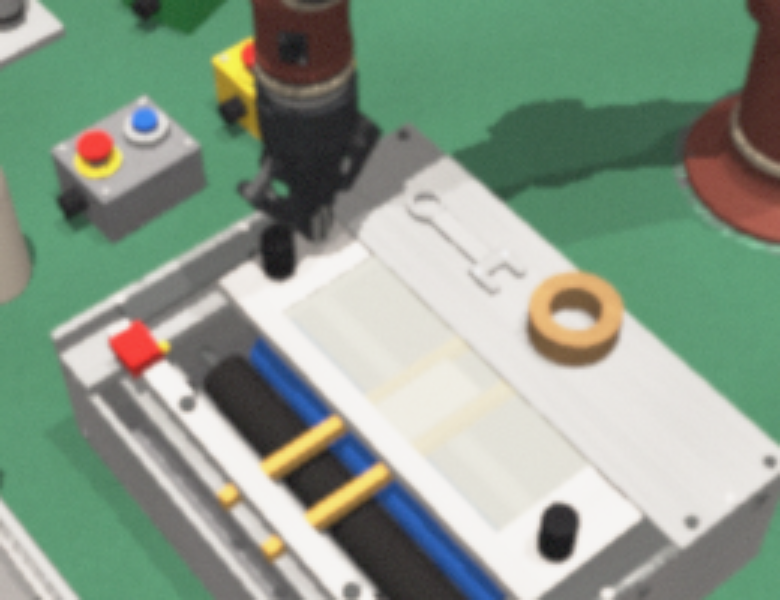

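The shut fingers stand just in front of the right knob (side crop (545,280), knob at (520,265)), and nothing is touched. I now ease forward.

Call:
drive_tool:
  delta_pos:
    - [0.003,-0.001,0]
    - [0.006,-0.001,0]
    - [0.008,-0.001,0]
  rot:
    - [0,0,0]
    - [0,0,0]
    - [0,0,0]

```text
time_s: 1.33
eef_pos: [0.4851, -0.1219, 0.153]
ee_rot: [2.221, 2.221, 0.0]
ft_force: [-3.3, -0.3, 2.0]
gripper_width: -0.001
```

Call:
drive_tool:
  delta_pos:
    - [0.0015,0,0]
    - [0.003,0,0]
  rot:
    - [0,0,0]
    - [0,0,0]

```text
time_s: 1.5
eef_pos: [0.4855, -0.1218, 0.152]
ee_rot: [-2.219, -2.218, 0.005]
ft_force: [-5.6, 0.1, 3.0]
gripper_width: 0.001
```

Call:
drive_tool:
  delta_pos:
    - [0.0015,0,0]
    - [0.003,0,0]
  rot:
    - [0,0,0]
    - [0,0,0]

```text
time_s: 1.67
eef_pos: [0.4881, -0.1217, 0.1518]
ee_rot: [-2.219, -2.218, 0.006]
ft_force: [-5.1, -0.9, 3.4]
gripper_width: -0.004
```

Call:
drive_tool:
  delta_pos:
    - [0.0015,0,0]
    - [0.003,0,0]
    - [0.0045,0,0]
    - [0.006,0,0]
  rot:
    - [0,0,0]
    - [0,0,0]
    - [0,0,0]
    - [0,0,0]

```text
time_s: 2.0
eef_pos: [0.4941, -0.1215, 0.1518]
ee_rot: [-2.218, -2.218, 0.005]
ft_force: [-4.9, 0.8, 2.9]
gripper_width: 0.003
```

Call:
drive_tool:
  delta_pos:
    - [-0.014,0,0]
    - [-0.014,0.041,0]
    - [-0.014,0.082,0]
    - [-0.014,0.123,0]
    - [-0.014,0.164,0]
  rot:
    - [0,0,0]
    - [0,0,0]
    - [0,0,0]
    - [0,0,0]
    - [0,0,0]

```text
time_s: 2.42
eef_pos: [0.4835, 0.044, 0.1525]
ee_rot: [2.222, 2.219, 0.004]
ft_force: [1.4, 0.2, 0.0]
gripper_width: -0.002
```

Call:
drive_tool:
  delta_pos:
    - [0,0.041,0]
    - [0,0.082,0]
    - [0,0.123,0]
    - [0,0.16,0]
    - [0,0.16,0]
  rot:
    - [0,0,0]
    - [0,0,0]
    - [0,0,0]
    - [0,0,0]
    - [0,0,0]

```text
time_s: 2.83
eef_pos: [0.482, 0.2143, 0.1526]
ee_rot: [-2.202, -2.235, -0.014]
ft_force: [-0.3, 0.8, -0.3]
gripper_width: 0.001
```

Call:
drive_tool:
  delta_pos:
    - [0.003,0,0]
    - [0.006,0,0]
    - [0.008,0,0]
  rot:
    - [0,0,0]
    - [0,0,0]
    - [0,0,0]

```text
time_s: 3.08
eef_pos: [0.491, 0.2006, 0.1521]
ee_rot: [-2.225, -2.218, 0.002]
ft_force: [-3.0, 1.4, 1.8]
gripper_width: -0.004
```

Call:
drive_tool:
  delta_pos:
    - [0.002,0.001,0]
    - [0.004,0.001,0]
    - [0.006,0.001,0]
    - [0.008,0.001,0]
  rot:
    - [0,0,0]
    - [0,0,0]
    - [0,0,0]
    - [0,0,0]

```text
time_s: 3.42
eef_pos: [0.4959, 0.2009, 0.1516]
ee_rot: [-2.222, -2.216, 0.011]
ft_force: [-5.4, -0.7, 2.8]
gripper_width: -0.001
```

Call:
drive_tool:
  delta_pos:
    - [0.002,0,0]
    - [0.004,0,0]
    - [0.006,0,0]
    - [0.007,0,0]
  rot:
    - [0,0,0]
    - [0,0,0]
    - [0,0,0]
    - [0,0,0]

```text
time_s: 3.75
eef_pos: [0.5033, 0.2009, 0.1516]
ee_rot: [-2.222, -2.217, 0.01]
ft_force: [-5.5, -0.9, 2.5]
gripper_width: 0.002
```

Call:
drive_tool:
  delta_pos:
    - [0.002,0,0]
    - [0.004,0,0]
    - [0.005,0,0]
  rot:
    - [0,0,0]
    - [0,0,0]
    - [0,0,0]

```text
time_s: 4.0
eef_pos: [0.5083, 0.2008, 0.1516]
ee_rot: [-2.223, -2.216, 0.01]
ft_force: [-5.7, -1.3, 2.5]
gripper_width: 0.0
```

Call:
drive_tool:
  delta_pos:
    - [-0.018,0,0]
    - [-0.022,-0.041,0]
    - [-0.022,-0.082,0]
    - [-0.022,-0.123,0]
    - [-0.022,-0.164,0]
  rot:
    - [0,0,0]
    - [0,0,0]
    - [0,0,0]
    - [0,0,0]
    - [0,0,0]

```text
time_s: 4.42
eef_pos: [0.4891, 0.0361, 0.1524]
ee_rot: [2.222, 2.218, 0.001]
ft_force: [0.9, 0.1, 0.6]
gripper_width: -0.003
```

Call:
drive_tool:
  delta_pos:
    - [0,-0.041,0]
    - [0,-0.082,0]
    - [0,-0.123,0]
    - [0,-0.16,0]
    - [0,-0.16,0]
  rot:
    - [0,0,0]
    - [0,0,0]
    - [0,0,0]
    - [0,0,0]
    - [0,0,0]

```text
time_s: 4.83
eef_pos: [0.4875, -0.1337, 0.1525]
ee_rot: [2.237, 2.196, -0.007]
ft_force: [-0.4, -1.6, 0.9]
gripper_width: 0.004
```

Call:
drive_tool:
  delta_pos:
    - [0.003,0,0]
    - [0.005,0,0]
  rot:
    - [0,0,0]
    - [0,0,0]

```text
time_s: 5.0
eef_pos: [0.4939, -0.1216, 0.1522]
ee_rot: [2.224, 2.219, 0.001]
ft_force: [1.2, 0.3, 0.1]
gripper_width: 0.001
```

Call:
drive_tool:
  delta_pos:
    - [0.002,0,0]
    - [0.004,0,0]
    - [0.006,0,0]
    - [0.008,0,0]
    - [0.009,0,0]
  rot:
    - [0,0,0]
    - [0,0,0]
    - [0,0,0]
    - [0,0,0]
    - [0,0,0]

```text
time_s: 5.42
eef_pos: [0.5004, -0.1193, 0.1516]
ee_rot: [-2.216, -2.22, 0.005]
ft_force: [-4.9, 0.5, 3.2]
gripper_width: -0.001
```

Call:
drive_tool:
  delta_pos:
    - [0.002,0,0]
    - [0.004,0,0]
    - [0.006,0,0]
    - [0.008,0,0]
    - [0.009,0,0]
  rot:
    - [0,0,0]
    - [0,0,0]
    - [0,0,0]
    - [0,0,0]
    - [0,0,0]

```text
time_s: 5.83
eef_pos: [0.5118, -0.1197, 0.1517]
ee_rot: [-2.219, -2.222, -0.0]
ft_force: [-2.7, 1.4, -1.3]
gripper_width: -0.002
```

Run:
```python
from h import *
print(monitor.state()['eef_pos'],monitor.state()['ft_force'])
a=shot('side','side2')['frame'];b=shot('scene','scene2')['frame']
x=cv2.resize(a[150:290,190:400],(600,400));y=cv2.resize(b[130:330,200:460],(520,400))
cv2.imwrite('pics/p2.png',cv2.resize(np.hstack([x,y]),(800,286),interpolation=cv2.INTER_AREA)[:,:,::-1])
```

```text
[ 0.51175799 -0.1196585   0.15174787] [-2.70177397  1.42132965 -1.28446958]
```

View pics/p2.png

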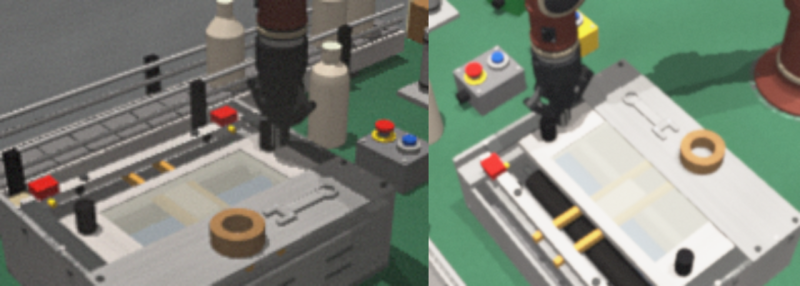

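The right knob is still against the fingers (scene half at (548,128)) and the guard is moving with no wedge. The left end is next.

Call:
drive_tool:
  delta_pos:
    - [-0.014,0,0]
    - [-0.014,0.041,0]
    - [-0.014,0.082,0]
    - [-0.014,0.123,0]
    - [-0.014,0.164,0]
  rot:
    - [0,0,0]
    - [0,0,0]
    - [0,0,0]
    - [0,0,0]
    - [0,0,0]

```text
time_s: 6.35
eef_pos: [0.5002, 0.0447, 0.153]
ee_rot: [2.22, 2.217, 0.008]
ft_force: [1.0, -0.3, 0.0]
gripper_width: 0.001
```

Call:
drive_tool:
  delta_pos:
    - [0,0.041,0]
    - [0,0.082,0]
    - [0,0.123,0]
    - [0,0.16,0]
    - [0,0.16,0]
  rot:
    - [0,0,0]
    - [0,0,0]
    - [0,0,0]
    - [0,0,0]
    - [0,0,0]

```text
time_s: 6.77
eef_pos: [0.4984, 0.2158, 0.1531]
ee_rot: [-2.203, -2.235, -0.019]
ft_force: [-0.7, 0.9, -0.4]
gripper_width: 0.0
```

Call:
drive_tool:
  delta_pos:
    - [0.002,0,0]
    - [0.005,0,0]
    - [0.007,0,0]
    - [0.009,0,0]
    - [0.011,0,0]
  rot:
    - [0,0,0]
    - [0,0,0]
    - [0,0,0]
    - [0,0,0]
    - [0,0,0]

```text
time_s: 7.18
eef_pos: [0.5096, 0.2015, 0.1522]
ee_rot: [2.224, 2.217, 0.0]
ft_force: [-0.3, -0.3, 0.2]
gripper_width: 0.004
```

Call:
drive_tool:
  delta_pos:
    - [0.002,0,0]
    - [0.004,0,0]
    - [0.006,0,0]
    - [0.008,0,0]
    - [0.009,0,0]
  rot:
    - [0,0,0]
    - [0,0,0]
    - [0,0,0]
    - [0,0,0]
    - [0,0,0]

```text
time_s: 7.6
eef_pos: [0.5147, 0.2022, 0.1515]
ee_rot: [-2.219, -2.219, 0.01]
ft_force: [-5.6, -1.5, 2.5]
gripper_width: -0.003
```

Call:
drive_tool:
  delta_pos:
    - [0.002,0,0]
    - [0.004,0,0]
    - [0.006,0,0]
    - [0.008,0,0]
    - [0.01,0,0]
  rot:
    - [0,0,0]
    - [0,0,0]
    - [0,0,0]
    - [0,0,0]
    - [0,0,0]

```text
time_s: 8.02
eef_pos: [0.5245, 0.2023, 0.1515]
ee_rot: [-2.219, -2.219, 0.01]
ft_force: [-6.1, -1.4, 3.0]
gripper_width: 0.0
```

Call:
drive_tool:
  delta_pos:
    - [-0.018,0,0]
    - [-0.022,-0.041,0]
    - [-0.022,-0.082,0]
    - [-0.022,-0.123,0]
    - [-0.022,-0.164,0]
  rot:
    - [0,0,0]
    - [0,0,0]
    - [0,0,0]
    - [0,0,0]
    - [0,0,0]

```text
time_s: 8.43
eef_pos: [0.5061, 0.0376, 0.1524]
ee_rot: [2.219, 2.222, 0.002]
ft_force: [1.4, 0.1, 1.0]
gripper_width: -0.0
```

Call:
drive_tool:
  delta_pos:
    - [0,-0.041,0]
    - [0,-0.082,0]
    - [0,-0.123,0]
    - [0,-0.16,0]
    - [0,-0.16,0]
  rot:
    - [0,0,0]
    - [0,0,0]
    - [0,0,0]
    - [0,0,0]
    - [0,0,0]

```text
time_s: 8.85
eef_pos: [0.505, -0.1326, 0.1525]
ee_rot: [2.234, 2.199, -0.007]
ft_force: [1.1, -1.0, -0.2]
gripper_width: 0.002
```

Call:
drive_tool:
  delta_pos:
    - [0.003,0,0]
    - [0.005,0,0]
    - [0.007,0,0]
  rot:
    - [0,0,0]
    - [0,0,0]
    - [0,0,0]

```text
time_s: 9.1
eef_pos: [0.5134, -0.1188, 0.1521]
ee_rot: [-2.218, -2.224, -0.002]
ft_force: [-0.4, 1.1, -0.7]
gripper_width: -0.002
```

Call:
drive_tool:
  delta_pos:
    - [0.002,-0.002,0]
    - [0.004,-0.002,0]
    - [0.006,-0.002,0]
    - [0.008,-0.002,0]
    - [0.009,-0.002,0]
  rot:
    - [0,0,0]
    - [0,0,0]
    - [0,0,0]
    - [0,0,0]
    - [0,0,0]

```text
time_s: 9.52
eef_pos: [0.5215, -0.1221, 0.1517]
ee_rot: [-2.219, -2.222, 0.001]
ft_force: [-2.6, 1.2, -0.1]
gripper_width: 0.001
```

Call:
drive_tool:
  delta_pos:
    - [0.002,0,0]
    - [0.004,0,0]
    - [0.006,0,0]
    - [0.007,0,0]
  rot:
    - [0,0,0]
    - [0,0,0]
    - [0,0,0]
    - [0,0,0]

```text
time_s: 9.85
eef_pos: [0.5291, -0.1229, 0.1521]
ee_rot: [2.221, 2.221, 0.0]
ft_force: [-2.8, 0.8, -0.5]
gripper_width: -0.001
```

Call:
drive_tool:
  delta_pos:
    - [-0.014,0,0]
    - [-0.014,0.041,0]
    - [-0.014,0.082,0]
    - [-0.014,0.123,0]
    - [-0.014,0.164,0]
  rot:
    - [0,0,0]
    - [0,0,0]
    - [0,0,0]
    - [0,0,0]
    - [0,0,0]

```text
time_s: 10.27
eef_pos: [0.5175, 0.0425, 0.1532]
ee_rot: [2.22, 2.216, 0.008]
ft_force: [1.7, -0.1, -0.4]
gripper_width: -0.002
```

Call:
drive_tool:
  delta_pos:
    - [0,0.041,0]
    - [0,0.082,0]
    - [0,0.123,0]
    - [0,0.16,0]
    - [0,0.16,0]
  rot:
    - [0,0,0]
    - [0,0,0]
    - [0,0,0]
    - [0,0,0]
    - [0,0,0]

```text
time_s: 10.68
eef_pos: [0.5156, 0.2139, 0.1532]
ee_rot: [-2.203, -2.235, -0.019]
ft_force: [-0.9, 0.9, 0.2]
gripper_width: 0.003
```

Call:
drive_tool:
  delta_pos:
    - [0.002,0,0]
    - [0.005,0,0]
    - [0.007,0,0]
    - [0.009,0,0]
  rot:
    - [0,0,0]
    - [0,0,0]
    - [0,0,0]
    - [0,0,0]

```text
time_s: 11.02
eef_pos: [0.5251, 0.1991, 0.1524]
ee_rot: [2.224, 2.216, 0.001]
ft_force: [0.0, -0.2, 0.4]
gripper_width: 0.0
```

Call:
drive_tool:
  delta_pos:
    - [0.002,0.002,0]
    - [0.004,0.002,0]
    - [0.006,0.002,0]
    - [0.008,0.002,0]
    - [0.01,0.002,0]
  rot:
    - [0,0,0]
    - [0,0,0]
    - [0,0,0]
    - [0,0,0]
    - [0,0,0]

```text
time_s: 11.43
eef_pos: [0.5304, 0.2024, 0.1516]
ee_rot: [-2.219, -2.219, 0.011]
ft_force: [-5.0, -1.4, 3.8]
gripper_width: -0.004
```

Call:
drive_tool:
  delta_pos:
    - [0.002,0,0]
    - [0.004,0,0]
    - [0.006,0,0]
    - [0.008,0,0]
    - [0.01,0,0]
  rot:
    - [0,0,0]
    - [0,0,0]
    - [0,0,0]
    - [0,0,0]
    - [0,0,0]

```text
time_s: 11.85
eef_pos: [0.5405, 0.2025, 0.1515]
ee_rot: [-2.219, -2.219, 0.01]
ft_force: [-5.2, -0.9, 2.0]
gripper_width: -0.004
```

Call:
drive_tool:
  delta_pos:
    - [-0.02,0,0]
    - [-0.024,-0.041,0]
    - [-0.024,-0.082,0]
    - [-0.024,-0.123,0]
    - [-0.024,-0.164,0]
  rot:
    - [0,0,0]
    - [0,0,0]
    - [0,0,0]
    - [0,0,0]
    - [0,0,0]

```text
time_s: 12.27
eef_pos: [0.5201, 0.0376, 0.1524]
ee_rot: [2.219, 2.222, 0.002]
ft_force: [1.9, 0.3, 0.4]
gripper_width: -0.002
```

Call:
drive_tool:
  delta_pos:
    - [0,-0.041,0]
    - [0,-0.082,0]
    - [0,-0.123,0]
    - [0,-0.16,0]
    - [0,-0.16,0]
  rot:
    - [0,0,0]
    - [0,0,0]
    - [0,0,0]
    - [0,0,0]
    - [0,0,0]

```text
time_s: 12.68
eef_pos: [0.5189, -0.1329, 0.1525]
ee_rot: [2.234, 2.199, -0.007]
ft_force: [0.5, -0.5, 0.9]
gripper_width: 0.001
```

Call:
drive_tool:
  delta_pos:
    - [0.003,0,0]
    - [0.005,0,0]
    - [0.007,0,0]
  rot:
    - [0,0,0]
    - [0,0,0]
    - [0,0,0]

```text
time_s: 12.93
eef_pos: [0.5274, -0.1187, 0.1521]
ee_rot: [-2.218, -2.224, -0.002]
ft_force: [-0.8, 0.6, -0.1]
gripper_width: 0.004
```

Call:
drive_tool:
  delta_pos:
    - [0.002,-0.002,0]
    - [0.004,-0.002,0]
    - [0.006,-0.002,0]
    - [0.008,-0.002,0]
    - [0.01,-0.002,0]
  rot:
    - [0,0,0]
    - [0,0,0]
    - [0,0,0]
    - [0,0,0]
    - [0,0,0]

```text
time_s: 13.35
eef_pos: [0.5341, -0.1217, 0.1516]
ee_rot: [-2.216, -2.219, 0.006]
ft_force: [-5.4, 1.3, 2.2]
gripper_width: 0.001
```

Call:
drive_tool:
  delta_pos:
    - [0.002,0,0]
    - [0.004,0,0]
    - [0.006,0,0]
  rot:
    - [0,0,0]
    - [0,0,0]
    - [0,0,0]

```text
time_s: 13.6
eef_pos: [0.5402, -0.1217, 0.1516]
ee_rot: [-2.217, -2.219, 0.005]
ft_force: [-5.1, 1.7, 2.7]
gripper_width: 0.001
```

Call:
drive_tool:
  delta_pos:
    - [-0.012,0,0]
    - [-0.012,0.041,0]
    - [-0.012,0.082,0]
    - [-0.012,0.123,0]
    - [-0.012,0.164,0]
  rot:
    - [0,0,0]
    - [0,0,0]
    - [0,0,0]
    - [0,0,0]
    - [0,0,0]

```text
time_s: 14.02
eef_pos: [0.5312, 0.0433, 0.1524]
ee_rot: [2.221, 2.22, 0.003]
ft_force: [1.2, 0.1, 0.7]
gripper_width: -0.0
```

Call:
drive_tool:
  delta_pos:
    - [0,0.041,0]
    - [0,0.082,0]
    - [0,0.123,0]
    - [0,0.161,0]
    - [0,0.161,0]
  rot:
    - [0,0,0]
    - [0,0,0]
    - [0,0,0]
    - [0,0,0]
    - [0,0,0]

```text
time_s: 14.43
eef_pos: [0.5291, 0.2156, 0.1523]
ee_rot: [-2.199, -2.235, -0.013]
ft_force: [-0.7, 1.2, 0.8]
gripper_width: -0.002
```

Call:
drive_tool:
  delta_pos:
    - [0.002,0,0]
    - [0.004,0,0]
    - [0.006,0,0]
    - [0.008,0,0]
  rot:
    - [0,0,0]
    - [0,0,0]
    - [0,0,0]
    - [0,0,0]

```text
time_s: 14.77
eef_pos: [0.5395, 0.2, 0.1521]
ee_rot: [2.225, 2.217, -0.001]
ft_force: [0.1, 0.5, 0.5]
gripper_width: 0.002
```

Call:
drive_tool:
  delta_pos:
    - [0.002,0.002,0]
    - [0.004,0.002,0]
    - [0.006,0.002,0]
    - [0.008,0.002,0]
    - [0.01,0.002,0]
  rot:
    - [0,0,0]
    - [0,0,0]
    - [0,0,0]
    - [0,0,0]
    - [0,0,0]

```text
time_s: 15.18
eef_pos: [0.5454, 0.2034, 0.1516]
ee_rot: [-2.219, -2.218, 0.011]
ft_force: [-6.5, -1.4, 3.7]
gripper_width: 0.0
```

Call:
drive_tool:
  delta_pos:
    - [0.0015,0,0]
    - [0.003,0,0]
    - [0.0045,0,0]
  rot:
    - [0,0,0]
    - [0,0,0]
    - [0,0,0]

```text
time_s: 15.43
eef_pos: [0.5499, 0.2034, 0.1516]
ee_rot: [-2.219, -2.218, 0.011]
ft_force: [-5.3, -0.5, 3.5]
gripper_width: -0.003
```

Call:
drive_tool:
  delta_pos:
    - [-0.018,0,0]
    - [-0.022,-0.041,0]
    - [-0.022,-0.082,0]
    - [-0.022,-0.123,0]
    - [-0.022,-0.164,0]
  rot:
    - [0,0,0]
    - [0,0,0]
    - [0,0,0]
    - [0,0,0]
    - [0,0,0]

```text
time_s: 15.85
eef_pos: [0.5315, 0.0386, 0.1524]
ee_rot: [2.22, 2.222, 0.002]
ft_force: [0.6, 0.1, -0.2]
gripper_width: 0.002
```

Call:
drive_tool:
  delta_pos:
    - [0,-0.041,0]
    - [0,-0.082,0]
    - [0,-0.123,0]
    - [0,-0.16,0]
    - [0,-0.16,0]
  rot:
    - [0,0,0]
    - [0,0,0]
    - [0,0,0]
    - [0,0,0]
    - [0,0,0]

```text
time_s: 16.27
eef_pos: [0.5303, -0.1323, 0.1524]
ee_rot: [2.234, 2.199, -0.008]
ft_force: [-0.6, -1.3, -0.9]
gripper_width: -0.001
```

Call:
drive_tool:
  delta_pos:
    - [0.003,0,0]
    - [0.005,0,0]
    - [0.007,0,0]
  rot:
    - [0,0,0]
    - [0,0,0]
    - [0,0,0]

```text
time_s: 16.52
eef_pos: [0.5389, -0.1177, 0.1521]
ee_rot: [-2.218, -2.224, -0.002]
ft_force: [-0.4, 0.4, 0.6]
gripper_width: 0.003
```

Call:
drive_tool:
  delta_pos:
    - [0.002,-0.003,0]
    - [0.004,-0.003,0]
    - [0.006,-0.003,0]
    - [0.008,-0.003,0]
    - [0.01,-0.003,0]
  rot:
    - [0,0,0]
    - [0,0,0]
    - [0,0,0]
    - [0,0,0]
    - [0,0,0]

```text
time_s: 16.93
eef_pos: [0.5457, -0.1217, 0.1516]
ee_rot: [-2.217, -2.219, 0.005]
ft_force: [-5.3, 0.9, 3.3]
gripper_width: -0.003
```

Call:
drive_tool:
  delta_pos:
    - [0.001,0,0]
    - [0.002,0,0]
  rot:
    - [0,0,0]
    - [0,0,0]

```text
time_s: 17.1
eef_pos: [0.5487, -0.1217, 0.1516]
ee_rot: [-2.218, -2.22, 0.003]
ft_force: [-4.1, 1.4, 1.1]
gripper_width: -0.002
```

Run:
```python
from h import *
print(monitor.state()['eef_pos'],monitor.state()['ft_force'])
a=shot('side','side3')['frame'];b=shot('scene','scene3')['frame']
x=cv2.resize(a[180:280,190:340],(600,400),interpolation=cv2.INTER_CUBIC);y=cv2.resize(b[200:380,200:420],(489,400),interpolation=cv2.INTER_CUBIC)
cv2.imwrite('pics/p3a.png',x[:,:,::-1]);cv2.imwrite('pics/p3b.png',y[:,:,::-1])
```

```text
[ 0.54869829 -0.12173083  0.15162778] [-4.09322295  1.42906625  1.06936718]
```

View pics/p3a.png

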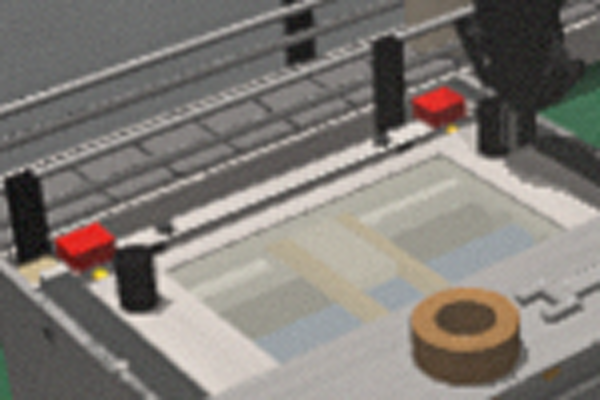

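View pics/p3b.png

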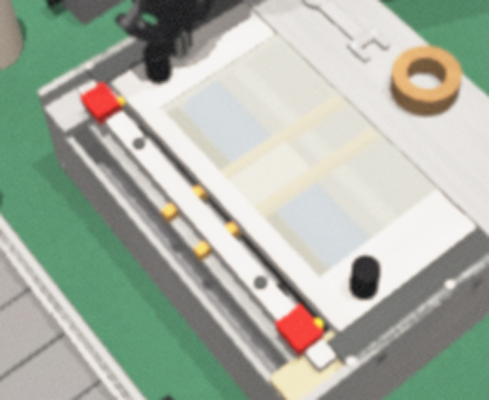

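The guard's back edge is now about 10–15 mm from the buffers (scene crop: plungers at (121,100) and (318,323)), with both ends about level. I continue with smaller alternations.

Call:
drive_tool:
  delta_pos:
    - [0.001,0,0]
    - [0.002,0,0]
    - [0.003,0,0]
  rot:
    - [0,0,0]
    - [0,0,0]
    - [0,0,0]

```text
time_s: 17.45
eef_pos: [0.553, -0.1225, 0.1518]
ee_rot: [-2.221, -2.221, 0.001]
ft_force: [-2.8, 1.1, -1.4]
gripper_width: 0.001
```

Call:
drive_tool:
  delta_pos:
    - [-0.014,0,0]
    - [-0.014,0.041,0]
    - [-0.014,0.082,0]
    - [-0.014,0.123,0]
    - [-0.014,0.164,0]
  rot:
    - [0,0,0]
    - [0,0,0]
    - [0,0,0]
    - [0,0,0]
    - [0,0,0]

```text
time_s: 17.87
eef_pos: [0.542, 0.0425, 0.1532]
ee_rot: [2.22, 2.216, 0.008]
ft_force: [0.3, 0.7, -0.9]
gripper_width: 0.001
```

Call:
drive_tool:
  delta_pos:
    - [0,0.041,0]
    - [0,0.082,0]
    - [0,0.123,0]
    - [0,0.161,0]
    - [0,0.161,0]
  rot:
    - [0,0,0]
    - [0,0,0]
    - [0,0,0]
    - [0,0,0]
    - [0,0,0]

```text
time_s: 18.28
eef_pos: [0.5399, 0.2157, 0.1532]
ee_rot: [-2.202, -2.235, -0.02]
ft_force: [0.1, 1.3, -0.6]
gripper_width: 0.003
```

Call:
drive_tool:
  delta_pos:
    - [0.002,0,0]
    - [0.004,0,0]
    - [0.006,0,0]
    - [0.008,0,0]
  rot:
    - [0,0,0]
    - [0,0,0]
    - [0,0,0]
    - [0,0,0]

```text
time_s: 18.62
eef_pos: [0.5486, 0.2001, 0.1524]
ee_rot: [2.224, 2.216, 0.001]
ft_force: [-0.2, -0.1, -0.1]
gripper_width: 0.0
```

Call:
drive_tool:
  delta_pos:
    - [0.002,0.002,0]
    - [0.004,0.002,0]
    - [0.006,0.002,0]
    - [0.008,0.002,0]
  rot:
    - [0,0,0]
    - [0,0,0]
    - [0,0,0]
    - [0,0,0]

```text
time_s: 18.95
eef_pos: [0.5523, 0.2037, 0.1517]
ee_rot: [-2.219, -2.219, 0.009]
ft_force: [-6.2, -0.8, 2.4]
gripper_width: -0.0
```

Call:
drive_tool:
  delta_pos:
    - [0.001,0,0]
    - [0.002,0,0]
    - [0.003,0,0]
  rot:
    - [0,0,0]
    - [0,0,0]
    - [0,0,0]

```text
time_s: 19.2
eef_pos: [0.5548, 0.2038, 0.1516]
ee_rot: [-2.218, -2.219, 0.01]
ft_force: [-6.4, -0.7, 4.3]
gripper_width: -0.003
```

Call:
drive_tool:
  delta_pos:
    - [0.001,0,0]
    - [0.002,0,0]
    - [0.003,0,0]
  rot:
    - [0,0,0]
    - [0,0,0]
    - [0,0,0]

```text
time_s: 19.45
eef_pos: [0.5578, 0.2038, 0.1516]
ee_rot: [-2.218, -2.219, 0.01]
ft_force: [-6.9, -1.0, 3.5]
gripper_width: 0.002
```

Call:
drive_tool:
  delta_pos:
    - [0.001,0,0]
    - [0.002,0,0]
  rot:
    - [0,0,0]
    - [0,0,0]

```text
time_s: 19.62
eef_pos: [0.5595, 0.2038, 0.1516]
ee_rot: [-2.218, -2.219, 0.011]
ft_force: [-6.9, -0.6, 4.6]
gripper_width: -0.0
```

Call:
drive_tool:
  delta_pos:
    - [0.001,0,0]
    - [0.002,0,0]
  rot:
    - [0,0,0]
    - [0,0,0]

```text
time_s: 19.78
eef_pos: [0.5612, 0.2039, 0.1516]
ee_rot: [-2.217, -2.218, 0.012]
ft_force: [-7.4, -1.4, 5.0]
gripper_width: 0.002
```

Call:
drive_tool:
  delta_pos:
    - [0.001,0,0]
    - [0.002,0,0]
  rot:
    - [0,0,0]
    - [0,0,0]

```text
time_s: 19.95
eef_pos: [0.5629, 0.2039, 0.1516]
ee_rot: [-2.217, -2.218, 0.012]
ft_force: [-8.5, -0.8, 5.6]
gripper_width: 0.0
```

Call:
drive_tool:
  delta_pos:
    - [0.001,0,0]
    - [0.002,0,0]
  rot:
    - [0,0,0]
    - [0,0,0]

```text
time_s: 20.12
eef_pos: [0.5644, 0.204, 0.1516]
ee_rot: [-2.216, -2.218, 0.014]
ft_force: [-10.6, -0.8, 5.4]
gripper_width: -0.001
```

Call:
drive_tool:
  delta_pos:
    - [-0.018,0,0]
    - [-0.022,-0.041,0]
    - [-0.022,-0.082,0]
    - [-0.022,-0.123,0]
    - [-0.022,-0.164,0]
  rot:
    - [0,0,0]
    - [0,0,0]
    - [0,0,0]
    - [0,0,0]
    - [0,0,0]

```text
time_s: 20.53
eef_pos: [0.5475, 0.0386, 0.1524]
ee_rot: [2.219, 2.222, 0.002]
ft_force: [1.2, -0.9, -0.8]
gripper_width: -0.003
```

Call:
drive_tool:
  delta_pos:
    - [0,-0.041,0]
    - [0,-0.082,0]
    - [0,-0.123,0]
    - [0,-0.163,0]
    - [0,-0.163,0]
  rot:
    - [0,0,0]
    - [0,0,0]
    - [0,0,0]
    - [0,0,0]
    - [0,0,0]

```text
time_s: 20.95
eef_pos: [0.5461, -0.1363, 0.1524]
ee_rot: [2.234, 2.198, -0.009]
ft_force: [-0.9, -2.0, -0.2]
gripper_width: 0.001
```

Run:
```python
from h import *
print(monitor.state()['eef_pos'],monitor.state()['ft_force'])
a=shot('side','side4')['frame'];b=shot('scene','scene4')['frame']
x=cv2.resize(a[180:280,190:340],(600,400),interpolation=cv2.INTER_CUBIC);y=cv2.resize(b[200:380,200:420],(733,600),interpolation=cv2.INTER_CUBIC)
cv2.imwrite('pics/p4a.png',x[:,:,::-1]);cv2.imwrite('pics/p4b.png',y[:,:,::-1])
```

```text
[ 0.54610101 -0.13634634  0.15243048] [-0.91377433 -2.01006267 -0.2426669 ]
```

View pics/p4b.png

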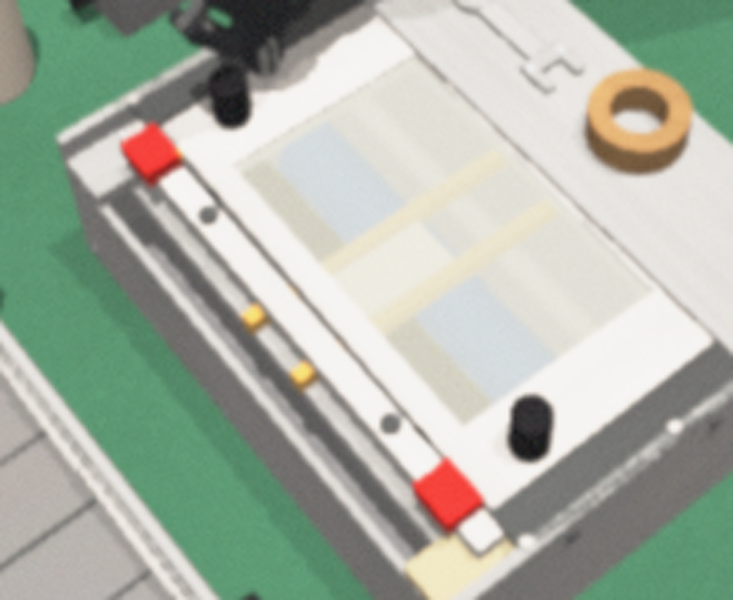

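The left end is almost on its buffer: plunger hidden at (485,495). The right end still has a small gap at (180,150). Pushing right.

Call:
drive_tool:
  delta_pos:
    - [0.002,0,0]
    - [0.004,0,0]
    - [0.006,0,0]
    - [0.008,0,0]
    - [0.009,0,0]
  rot:
    - [0,0,0]
    - [0,0,0]
    - [0,0,0]
    - [0,0,0]
    - [0,0,0]

```text
time_s: 21.47
eef_pos: [0.5545, -0.121, 0.1517]
ee_rot: [-2.216, -2.221, 0.004]
ft_force: [-5.5, 1.1, 2.8]
gripper_width: 0.001
```

Call:
drive_tool:
  delta_pos:
    - [0.001,0,0]
    - [0.002,0,0]
    - [0.003,0,0]
  rot:
    - [0,0,0]
    - [0,0,0]
    - [0,0,0]

```text
time_s: 21.72
eef_pos: [0.5562, -0.1215, 0.1515]
ee_rot: [-2.216, -2.218, 0.006]
ft_force: [-5.7, 1.6, 2.4]
gripper_width: 0.001
```

Call:
drive_tool:
  delta_pos:
    - [0.001,0,0]
    - [0.002,0,0]
    - [0.003,0,0]
  rot:
    - [0,0,0]
    - [0,0,0]
    - [0,0,0]

```text
time_s: 21.97
eef_pos: [0.5577, -0.1219, 0.1514]
ee_rot: [-2.215, -2.216, 0.01]
ft_force: [-10.3, 1.1, 5.7]
gripper_width: 0.001
```

Call:
drive_tool:
  delta_pos:
    - [0.001,0,0]
    - [0.001,0,0]
  rot:
    - [0,0,0]
    - [0,0,0]

```text
time_s: 22.13
eef_pos: [0.5577, -0.122, 0.1512]
ee_rot: [-2.214, -2.215, 0.013]
ft_force: [-10.1, 2.1, 5.5]
gripper_width: -0.002
```

Call:
drive_tool:
  delta_pos:
    - [0.001,0,0]
    - [0.001,0,0]
  rot:
    - [0,0,0]
    - [0,0,0]

```text
time_s: 22.3
eef_pos: [0.5576, -0.122, 0.1511]
ee_rot: [-2.213, -2.213, 0.015]
ft_force: [-11.6, 1.7, 7.6]
gripper_width: -0.001
```

The right end has stopped firmly at TCP x 0.5577 and the skew is about 1 mm, so it is on its buffer and not wedged. Back to the left.

Call:
drive_tool:
  delta_pos:
    - [-0.016,0,0]
    - [-0.016,0.041,0]
    - [-0.016,0.082,0]
    - [-0.016,0.123,0]
    - [-0.016,0.164,0]
  rot:
    - [0,0,0]
    - [0,0,0]
    - [0,0,0]
    - [0,0,0]
    - [0,0,0]

```text
time_s: 22.72
eef_pos: [0.549, 0.0432, 0.1525]
ee_rot: [2.221, 2.22, 0.004]
ft_force: [1.7, 0.4, 0.1]
gripper_width: -0.001
```

Call:
drive_tool:
  delta_pos:
    - [0,0.041,0]
    - [0,0.082,0]
    - [0,0.123,0]
    - [0,0.161,0]
    - [0,0.161,0]
  rot:
    - [0,0,0]
    - [0,0,0]
    - [0,0,0]
    - [0,0,0]
    - [0,0,0]

```text
time_s: 23.13
eef_pos: [0.5467, 0.2159, 0.1524]
ee_rot: [-2.199, -2.235, -0.014]
ft_force: [-0.7, 2.2, 0.1]
gripper_width: 0.004
```

Call:
drive_tool:
  delta_pos:
    - [0.004,0.001,0]
    - [0.006,0.001,0]
    - [0.008,0.001,0]
    - [0.01,0.001,0]
    - [0.012,0.001,0]
  rot:
    - [0,0,0]
    - [0,0,0]
    - [0,0,0]
    - [0,0,0]
    - [0,0,0]

```text
time_s: 23.55
eef_pos: [0.5609, 0.2015, 0.1522]
ee_rot: [2.224, 2.218, -0.0]
ft_force: [0.9, 0.4, 0.1]
gripper_width: 0.003
```

Call:
drive_tool:
  delta_pos:
    - [0.001,0.001,0]
    - [0.002,0.001,0]
    - [0.003,0.001,0]
  rot:
    - [0,0,0]
    - [0,0,0]
    - [0,0,0]

```text
time_s: 23.8
eef_pos: [0.5633, 0.204, 0.1521]
ee_rot: [-2.222, -2.221, -0.0]
ft_force: [0.5, -0.5, 0.3]
gripper_width: 0.003
```

Call:
drive_tool:
  delta_pos:
    - [0.001,0,0]
    - [0.002,0,0]
  rot:
    - [0,0,0]
    - [0,0,0]

```text
time_s: 23.97
eef_pos: [0.564, 0.2041, 0.1519]
ee_rot: [-2.22, -2.22, 0.004]
ft_force: [-3.7, -0.7, 2.1]
gripper_width: -0.003
```

Call:
drive_tool:
  delta_pos:
    - [0.001,0,0]
    - [0.002,0,0]
  rot:
    - [0,0,0]
    - [0,0,0]

```text
time_s: 24.13
eef_pos: [0.564, 0.2042, 0.1516]
ee_rot: [-2.218, -2.219, 0.009]
ft_force: [-7.9, -0.7, 4.5]
gripper_width: 0.002
```

Call:
drive_tool:
  delta_pos:
    - [0.001,0,0]
    - [0.002,0,0]
  rot:
    - [0,0,0]
    - [0,0,0]

```text
time_s: 24.3
eef_pos: [0.564, 0.2043, 0.1515]
ee_rot: [-2.215, -2.218, 0.015]
ft_force: [-11.4, -1.0, 6.5]
gripper_width: -0.001
```

Call:
drive_tool:
  delta_pos:
    - [0.001,0,0]
    - [0.001,0,0]
  rot:
    - [0,0,0]
    - [0,0,0]

```text
time_s: 24.47
eef_pos: [0.5639, 0.2043, 0.1514]
ee_rot: [-2.214, -2.217, 0.018]
ft_force: [-11.8, -0.8, 6.6]
gripper_width: 0.003
```

Call:
drive_tool:
  delta_pos:
    - [-0.018,0,0]
    - [-0.02,-0.041,0]
    - [-0.02,-0.082,0]
    - [-0.02,-0.123,0]
    - [-0.02,-0.164,0]
  rot:
    - [0,0,0]
    - [0,0,0]
    - [0,0,0]
    - [0,0,0]
    - [0,0,0]

```text
time_s: 24.88
eef_pos: [0.5507, 0.0387, 0.1524]
ee_rot: [2.219, 2.222, 0.002]
ft_force: [1.4, -1.3, -0.1]
gripper_width: 0.001
```

Call:
drive_tool:
  delta_pos:
    - [0,-0.041,0]
    - [0,-0.082,0]
    - [0,-0.123,0]
    - [0,-0.163,0]
    - [0,-0.163,0]
  rot:
    - [0,0,0]
    - [0,0,0]
    - [0,0,0]
    - [0,0,0]
    - [0,0,0]

```text
time_s: 25.3
eef_pos: [0.5493, -0.1363, 0.1525]
ee_rot: [2.234, 2.198, -0.009]
ft_force: [-0.1, -2.3, 0.9]
gripper_width: -0.005
```

Call:
drive_tool:
  delta_pos:
    - [0.002,0,0]
    - [0.004,0,0]
    - [0.005,0,0]
  rot:
    - [0,0,0]
    - [0,0,0]
    - [0,0,0]

```text
time_s: 25.55
eef_pos: [0.5561, -0.1206, 0.1521]
ee_rot: [-2.218, -2.225, -0.003]
ft_force: [-0.3, 0.3, -0.2]
gripper_width: 0.0
```

Call:
drive_tool:
  delta_pos:
    - [0.001,0,0]
    - [0.002,0,0]
  rot:
    - [0,0,0]
    - [0,0,0]

```text
time_s: 25.72
eef_pos: [0.5576, -0.1209, 0.1521]
ee_rot: [-2.218, -2.225, -0.001]
ft_force: [0.3, 0.6, -0.3]
gripper_width: 0.001
```

Call:
drive_tool:
  delta_pos:
    - [0.001,0,0]
    - [0.002,0,0]
  rot:
    - [0,0,0]
    - [0,0,0]

```text
time_s: 25.88
eef_pos: [0.5576, -0.1214, 0.1517]
ee_rot: [-2.217, -2.22, 0.003]
ft_force: [-4.6, 0.9, 2.3]
gripper_width: -0.003
```

Call:
drive_tool:
  delta_pos:
    - [0.001,0,0]
    - [0.002,0,0]
  rot:
    - [0,0,0]
    - [0,0,0]

```text
time_s: 26.05
eef_pos: [0.5577, -0.1217, 0.1514]
ee_rot: [-2.216, -2.217, 0.007]
ft_force: [-8.5, 1.9, 4.3]
gripper_width: 0.001
```

Both ends are firm on the buffers: right at x 0.5577, left at 0.5640. I retreat, rise, and look at the switches and the button.

Call:
drive_tool:
  delta_pos:
    - [-0.02,0,0]
    - [-0.03,0,0.04]
    - [-0.03,0,0.08]
    - [-0.03,0,0.1]
    - [-0.03,0,0.1]
  rot:
    - [0,0,0]
    - [0,0,0]
    - [0,0,0]
    - [0,0,0]
    - [0,0,0]

```text
time_s: 26.47
eef_pos: [0.535, -0.1237, 0.258]
ee_rot: [2.213, 2.213, 0.012]
ft_force: [0.7, -0.3, -0.3]
gripper_width: -0.001
```

Run:
```python
from h import *
print(monitor.state()['eef_pos'],monitor.state()['ft_force'])
s=shot('side','side5');c=shot('scene','scene5')
a=s['frame'];b=c['frame']
x=cv2.resize(a[190:260,190:340],(800,373),interpolation=cv2.INTER_CUBIC);y=cv2.resize(b[140:380,200:420],(550,600),interpolation=cv2.INTER_CUBIC)
cv2.imwrite('pics/p5a.png',x[:,:,::-1]);cv2.imwrite('pics/p5b.png',y[:,:,::-1])
oo=[];dd=[]
for nm,k in(('side',s),('scene',c)):
    h=cv2.cvtColor(k['frame'],cv2.COLOR_RGB2HSV); 
    m=((h[...,0]>105)&(h[...,0]<125)&(h[...,1]>130)&(h[...,2]>90)).astype(np.uint8)
    P=cloud(k)
    n,l,st,ce=cv2.connectedComponentsWithStats(m)
    for i in range(1,n):
        if st[i,4]<5: continue
        q=P[l==i]; p=np.nanmedian(q,0)
        if abs(p[0]-.48)<.06 and abs(p[1]+.385)<.06:
            print(nm,ce[i].round(1),st[i],p.round(4),'zmax',np.nanpercentile(q[:,2],90).round(4))
            t=q[q[:,2]>np.nanpercentile(q[:,2],50)]; print('  top mean',np.nanmean(t,0).round(4))
            o,d=ray(k,[ce[i]]);oo.append(o);dd.append(d[0])
A=[];B=[]
for o,d in zip(oo,dd):
    d=d/np.linalg.norm(d);M=np.eye(3)-np.outer(d,d);A.append(M);B.append(M@o)
if len(A)==2: print('tri',np.linalg.solve(sum(A),sum(B)).round(4))
# bottle1
P=cloud(c).reshape(-1,3);q=P[(P[:,2]>.1)&(P[:,2]<.2)&(P[:,1]<-.2)&(P[:,1]>-.5)&(P[:,0]>.35)&(P[:,0]<.75)];print('tall',len(q),q.min(0).round(3),q.max(0).round(3))
```

```text
[ 0.53504723 -0.12367528  0.25800947] [ 0.74551849 -0.26822777 -0.27342278]
side [390.2 217.6] [387 216   7   4  24] [ 0.4749 -0.3808  0.0807] zmax 0.0827
  top mean [ 0.476  -0.3832  0.082 ]
scene [248.  169.7] [245 167   8   7  41] [ 0.4759 -0.3804  0.0808] zmax 0.0837
  top mean [ 0.4822 -0.3677  0.0958]
tri [ 0.4754 -0.3819  0.0797]
tall 846 [ 0.626 -0.402  0.1  ] [ 0.697 -0.339  0.194]
```

View pics/p5a.png

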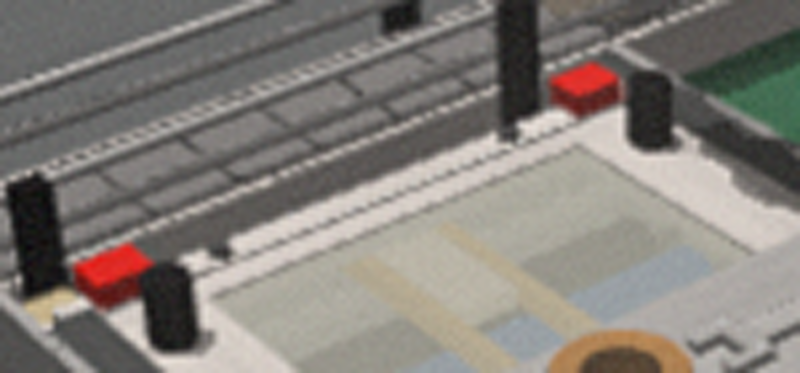

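View pics/p5b.png

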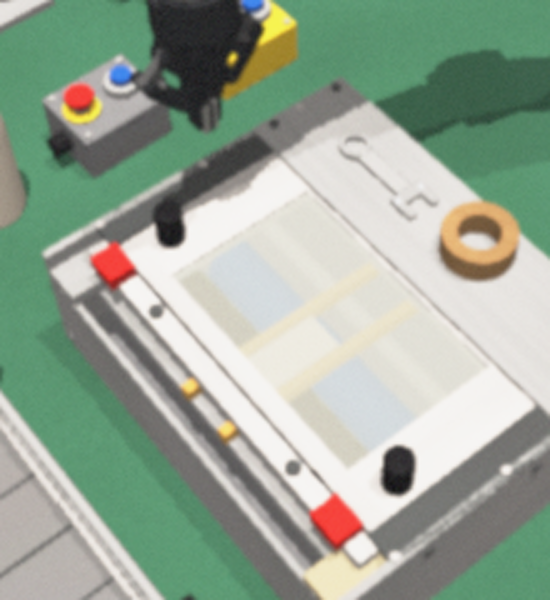

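Both plungers are hidden behind the closed guard and the back edge sits on the bar at both ends. The blue button on the grey box (scene (248,170)) triangulates to (0.4754, -0.382), top z about 0.080.

Call:
drive_tool:
  delta_pos:
    - [-0.008,-0.037,-0.01]
    - [-0.017,-0.074,-0.02]
    - [-0.026,-0.111,-0.03]
    - [-0.035,-0.148,-0.04]
    - [-0.044,-0.185,-0.05]
  rot:
    - [0,0,0]
    - [0,0,0]
    - [0,0,0]
    - [0,0,0]
    - [0,0,0]

```text
time_s: 26.98
eef_pos: [0.4858, -0.3088, 0.1997]
ee_rot: [-2.219, -2.22, 0.001]
ft_force: [0.4, 0.1, 0.2]
gripper_width: 0.001
```

Call:
drive_tool:
  delta_pos:
    - [-0.008,-0.035,-0.02]
    - [-0.016,-0.073,-0.04]
    - [-0.016,-0.073,-0.06]
    - [-0.016,-0.073,-0.07]
    - [-0.016,-0.073,-0.07]
  rot:
    - [0,0,0]
    - [0,0,0]
    - [0,0,0]
    - [0,0,0]
    - [0,0,0]

```text
time_s: 27.4
eef_pos: [0.469, -0.3785, 0.1277]
ee_rot: [-2.215, -2.215, 0.0]
ft_force: [0.1, 0.7, 0.1]
gripper_width: -0.002
```

Call:
drive_tool:
  delta_pos:
    - [0.005,-0.003,-0.01]
    - [0.005,-0.003,-0.02]
    - [0.005,-0.003,-0.032]
    - [0.005,-0.003,-0.032]
  rot:
    - [0,0,0]
    - [0,0,0]
    - [0,0,0]
    - [0,0,0]

```text
time_s: 27.73
eef_pos: [0.4756, -0.3816, 0.0978]
ee_rot: [-2.216, -2.221, 0.0]
ft_force: [-0.3, 0.8, -0.4]
gripper_width: -0.002
```

Run:
```python
from h import *
print(monitor.state()['eef_pos'],monitor.state()['ft_force'])
s=shot('side','side6');c=shot('scene','scene6')
a=s['frame'];b=c['frame']
x=cv2.resize(a[170:250,350:440],(450,400),interpolation=cv2.INTER_CUBIC);y=cv2.resize(b[130:210,205:285],(400,400),interpolation=cv2.INTER_CUBIC)
cv2.imwrite('pics/p6.png',cv2.resize(np.hstack([x,y]),(800,376))[:,:,::-1])
```

```text
[ 0.47556075 -0.38160746  0.09775221] [-0.29827628  0.75507905 -0.42283838]
```

View pics/p6.png

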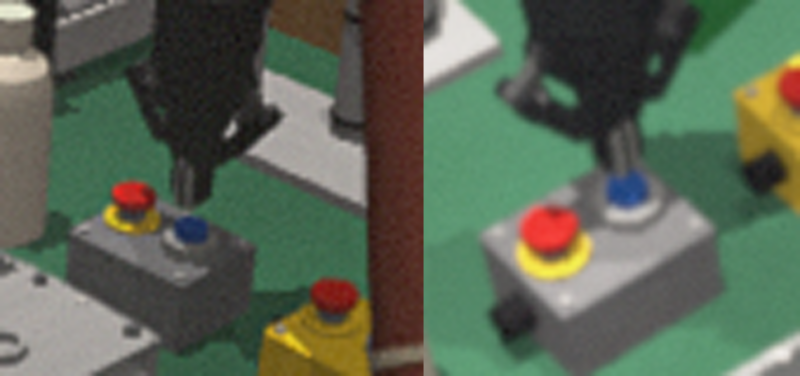

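The fingers sit right above the blue button (left half (190,228), right half (628,190)). Pressing down.

Call:
drive_tool:
  delta_pos:
    - [0,0,-0.006]
    - [0,0,-0.012]
    - [0,0,-0.016]
  rot:
    - [0,0,0]
    - [0,0,0]
    - [0,0,0]

```text
time_s: 28.08
eef_pos: [0.476, -0.3837, 0.0837]
ee_rot: [-2.221, -2.221, 0.0]
ft_force: [0.2, 1.3, -0.3]
gripper_width: 0.003
```

Call:
drive_tool:
  delta_pos:
    - [0,0,-0.0015]
    - [0,0,-0.003]
  rot:
    - [0,0,0]
    - [0,0,0]

```text
time_s: 28.25
eef_pos: [0.4757, -0.3835, 0.0809]
ee_rot: [-2.22, -2.22, 0.0]
ft_force: [-1.2, 0.6, 2.4]
gripper_width: 0.001
```

Call:
drive_tool:
  delta_pos:
    - [0,0,-0.0015]
    - [0,0,-0.003]
  rot:
    - [0,0,0]
    - [0,0,0]

```text
time_s: 28.42
eef_pos: [0.4757, -0.3835, 0.0783]
ee_rot: [-2.221, -2.221, 0.0]
ft_force: [-1.5, 2.3, 4.1]
gripper_width: -0.001
```

Call:
drive_tool:
  delta_pos:
    - [0,0,-0.0015]
    - [0,0,-0.003]
  rot:
    - [0,0,0]
    - [0,0,0]

```text
time_s: 28.58
eef_pos: [0.4758, -0.3835, 0.0759]
ee_rot: [-2.221, -2.221, 0.0]
ft_force: [-4.4, 3.1, 17.3]
gripper_width: -0.002
```

Call:
drive_tool:
  delta_pos:
    - [0,0,-0.0015]
    - [0,0,-0.0025]
  rot:
    - [0,0,0]
    - [0,0,0]

```text
time_s: 28.75
eef_pos: [0.4759, -0.3835, 0.0758]
ee_rot: [-2.221, -2.221, -0.0]
ft_force: [-7.9, 5.3, 25.6]
gripper_width: 0.001
```

It has bottomed out: a hard stop at z 0.0758. Release and rise.

Call:
drive_tool:
  delta_pos:
    - [0,0,0.006]
    - [0,0,0.02]
    - [0,0,0.05]
    - [0,0,0.08]
    - [0,0,0.08]
  rot:
    - [0,0,0]
    - [0,0,0]
    - [0,0,0]
    - [0,0,0]
    - [0,0,0]

```text
time_s: 29.17
eef_pos: [0.48, -0.3869, 0.1588]
ee_rot: [2.211, 2.211, 0.003]
ft_force: [0.7, -0.7, 0.7]
gripper_width: -0.002
```

Call:
drive_tool:
  delta_pos:
    - [0,0,0.03]
    - [0,0,0.06]
    - [0,0,0.06]
    - [0,0,0.06]
  rot:
    - [0,0,0]
    - [0,0,0]
    - [0,0,0]
    - [0,0,0]

```text
time_s: 29.5
eef_pos: [0.4775, -0.3849, 0.2144]
ee_rot: [2.217, 2.217, 0.001]
ft_force: [-1.2, 0.4, -0.9]
gripper_width: -0.003
```

Run:
```python
from h import *
st=monitor.state();print(st['eef_pos'],st['ft_force'],abs(st['qd']).max())
s=shot('side','side7');c=shot('scene','scene7')
a=s['frame'];b=c['frame']
x=cv2.resize(a[180:270,190:430],(800,300),interpolation=cv2.INTER_CUBIC);y=cv2.resize(b[130:380,200:420],(528,600),interpolation=cv2.INTER_CUBIC)
cv2.imwrite('pics/p7a.png',x[:,:,::-1]);cv2.imwrite('pics/p7b.png',y[:,:,::-1])
for nm,k in(('side',s),('scene',c)):
    h=cv2.cvtColor(k['frame'],cv2.COLOR_RGB2HSV); 
    m=((h[...,0]>105)&(h[...,0]<125)&(h[...,1]>130)&(h[...,2]>90)).astype(np.uint8)
    P=cloud(k);n,l,stt,ce=cv2.connectedComponentsWithStats(m)
    for i in range(1,n):
        q=P[l==i]; p=np.nanmedian(q,0)
        if abs(p[0]-.48)<.06 and abs(p[1]+.385)<.06 and stt[i,4]>5: print(nm,ce[i].round(1),p.round(4))
# guard motion since side5
o=dict(np.load('side5.npz'))['frame'];d=cv2.absdiff(o,a).max(2)[195:300,190:310];print('diff guard area',np.percentile(d,[50,99,100]))
```

```text
[ 0.47749129 -0.38489977  0.21444972] [-1.15819376  0.40258426 -0.87404003] 0.05942683208442549
side [390.1 217.6] [ 0.4742 -0.3786  0.0817]
scene [247.7 169.2] [ 0.4766 -0.3814  0.0802]
diff guard area [ 4. 11. 19.]
```

View pics/p7a.png

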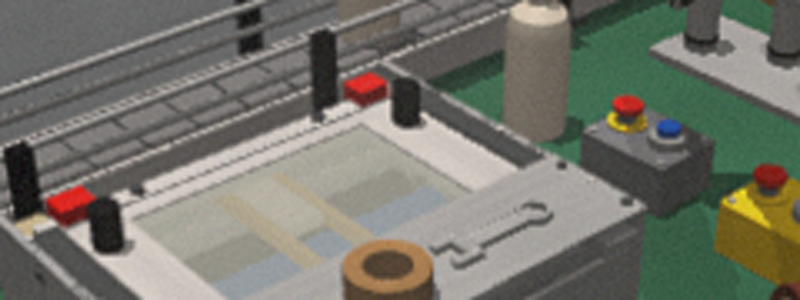

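View pics/p7b.png

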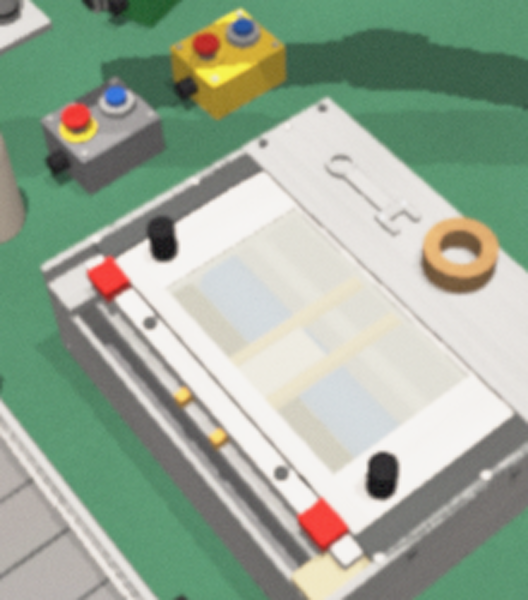

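The guard is shut and unmoved since the last look. The button is back up at its earlier height (p7b (115,97)), the bystanders are in place, and the arm is clear. Handing in.

Run:
```python
from h import *
print(order.finish_job())
```

```text
the job is handed in; nothing more can be done
None
```

I closed the guard, pressed and released the blue reset button, and handed the job in after about 30 of the 72 s; `finish_job` gave no verdict.

- **Guard:** I pushed the right and left knobs in turn with shut fingers, keeping either end no more than about 10 mm ahead. Pushing took 5–7 N while it ran. At the buffers I measured at most about 12 N along the travel, about 14 N in all.
- **Home check:** The right end stopped firm at TCP x 0.5577 m. The left stopped at 0.5640 m, which matches the housing's slight yaw. When I touched the right end again after the last left push, it had not moved. The switch travel itself can't be read directly: the yellow plungers are hidden behind the shut guard, and its back edge lies against the bar at both ends.
- **Reset button:** I pressed the one on the grey box until it stopped hard, about 6 mm down; the press peaked at about 26 N vertical. The last pictures show it back at its earlier height.
- **Rest of the scene:** The guard area did not change between the picture before the press and the one after. The label core, wrench and right-hand bottle look undisturbed, and the arm stands clear. I never went near the tray or the left bottle, and did not check them separately at the end.

No check failed or disagreed.

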